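# Set the template rack's stay on its middle hole

## Robot

A 7-joint arm with a two-finger parallel gripper is mounted at the origin on the work surface. World frame = base frame: x ahead of the robot, y to its left, z up, the work surface at z = 0. Lengths are in m, angles in rad, forces in N, time in s.
With the tool pointing down it reaches from about 0.425 to 0.925 m from the base axis. Payload 6.8 kg.
Tool frame: the origin (TCP) lies on the centre line of the jaws, within the pads' length; the fingertips stand 19 mm ahead of it and the grasp point (between the pads) is the TCP; x points along the fingers, z is the direction in which the jaws open and shut, and the axes are right-handed (so a half turn about x gives the same grasp; the last joint's range is limited). The gripper opens to 88 mm and grips with 3 to 60 N. Pads are 20 mm wide; open, the fingers measure 115 mm over their backs; the gripper's body (75 mm by 178 mm) begins 61 mm behind the grasp point.
Start: joints at [-1.231, 0.477, 0.022, 1.555, -0.011, 1.109, -0.083], TCP at [0.292, 0.608, 0.242] pointing down, gripper open.
Joint ranges: [-2.96, 2.96], [-0.34, 2.1], [-1.41, 1.46], [0.24, 2.44], [-1.37, 4.51], [0.17, 1.92], [-2.96, 2.96]. Speed limits (rad/s): [2.39, 2.39, 3.14, 3.14, 3.14, 3.14, 3.14].

## Interface

Orientations are given as a unit quaternion [x, y, z, w].
In Python, from workcell import ctrl gives the robot as it stands.
- The arm moves only by the tool step_arm, never from a script. Its argument "commands" is a list of rows, each an object with "hand": the closure, from -1 (fully open) to 1 (shut), so that 0 is half open; "dp": the shift along the tool's x, y, z in m, a list of three; "spin": the turn about the tool's x in degrees. In form: [{"hand": hand, "dp": [dx, dy, dz], "spin": spin}, ...]. A call has 1 to 5 rows; each row shifts and turns the commanded pose from where the row before left it, along the tool's axes as they then stand; what a row does not reach is not made up. A row lasts 1/8 s, in which the tool goes at most 62.5 mm and 10.7 degrees, less where a joint would pass 70% of its speed; a pose out of reach is approached as far as the arm can. A call with a gripper value outside its range is refused whole. The fingers move at their own pace and stop on an object; "force" is the grip in N (left out, the last holds). Time passes only in rows, so rows that do not move let the fingers close. It gives the time, the measured TCP pose, the force and the opening at its end, in the units of the state.
- ctrl.sense(): the state, without advancing time (a new reading comes with each control period).
- ctrl.snapshot(name): name is "side" or "top" or "wrist"; returns (picture, depth): 400x640x3 uint8, red, green, blue; 400x640 float32, m along the optical axis (not along the pixel's ray), 0 where there is no reading.
- ctrl.camera_info(name): a dict with "intrinsics" (3x3 intrinsics, pixels), "D" ([k1, k2, p1, p2, k3] as OpenCV has them; the pictures are not rectified), "rvec" (rotation vector, rad) and "tvec" (3), from world to camera coordinates, as OpenCV has them; the wrist camera has in their place "T_tool_cam" (4x4, takes a point from camera to tool coordinates, whose origin is the TCP and whose axes are the tool frame's). Camera axes: x right, y down, z forward; pixel columns grow to the right and rows downward; lengths in m; the calibration is good to about 2 mm. A picture is of the moment at which its call begins: read the wrist's pose just before it. camera_info takes no time and is no camera call.
- ctrl.sign_off(): hands the job in, once; it reports no verdict.
The state is a dict: "t": time; "joints": joint angles; "joint_vel": joint speeds; "joint_efforts": joint torques, N m; "tool_pos": TCP position; "tool_rot": TCP orientation; "force": force on the tool from outside, world axes, zero at the start; "moment": the same for the moment, N m; "gripper_width": finger opening in m.
Only numpy, scipy, OpenCV 4.12 (cv2) and the standard library are available. Lean on these libraries where they do the work, as an engineer would, in place of code of your own. Each camera call takes 0.05 s, during which the arm holds its last target. There are 200 camera calls.

## Task

The template rack on the craft table has a sliding end whose flat metal stay arm is swung off its peg. Take the stay by its black knob, lift it, and drop its middle hole over the rack's upright peg so that the arm lies fully down and holds the sliding end at that width; the sliding end comes along with the arm. Then let go.

Things in the scene. Friction and masses are not known exactly. Their poses are not given: they have to be found in the camera images.
- peg_seat (a point): Fixed peg: steel pin 12 mm thick, round tip, on a plywood boss 42 mm across at the rack's front. Point: pin's foot on the boss's top, 24 mm above the table, where the seated arm's underside lies; tip 28 mm above it. Rack axes: z up, y the way the sliding end opens, x roughly away from the robot. Rack is fixed. Its uprights start 60 mm to +x of the peg and reach 90 mm above the table.
- stay_knob (a point): Knob to grip: round black upright cylinder, 24 mm across, 56 mm high, standing on the stay arm near its free end. Point: its centre (28 mm of knob above and below), 64 mm above the table when the arm is down. Arm about 0.25 kg. The arm turns by itself as the knob is carried; the knob may turn between the fingers. At the start the arm is down, swung 24 to 41 degrees to the rack's -x side.
- stay_middle_hole (a point): Centre of the middle of the stay arm's three holes, at the arm's underside. Arm: flat grey metal bar 247 mm long, 44 wide, 12 thick. Holes go through, 28 mm across (8 mm play round the peg), 45 mm apart. The middle one is 80 mm from the knob's axis, 125 mm from the post's, all on the arm's centre line. Axes: y from knob to post, z up. When seated, y is along the rack's y.
- post_foot (a point): Post on the sliding end: 12 mm steel rod; point: its foot, 24 mm above the table; top 106 mm higher. The arm's collar turns freely on it and slides up to 60 mm up it, staying level and falling by its weight. 205 mm from the knob. It moves only along the rack's y, in line with the peg and on its +y side, follows a push or pull of the arm (1 to 3 N) and stays where left.

How it is judged:
At the end, for the whole second after the job is handed in: The stay's middle hole is over the peg (hole centre within 13 mm of the peg's axis, which its 8 mm play gives by itself) and the arm lies down on the boss (underside within 5 mm of it) (horizontal distance between stay_middle_hole and peg_seat below 0.013 m and z of stay_middle_hole in the frame of peg_seat below 0.005 m); the robot touches nothing.
It also fails if it takes over 40 s, if anything falls off the work surface, if the arm or the gripper's body presses on something with over 40 N, if the wrist force passes 120 N, or if a joint passes its speed limit or range.

## Working session

There is one attempt and no reset: what is moved stays moved. The work goes in short steps, Python scripts to look and compute and a tool call to move; the robot and the scene stay as the last step left them, time stands still between calls to the robot, and variables do not carry over. Pictures are saved under pics/ and viewed, about 8 in all and at most 12, crops included, and the job is handed in when it is done.

Besides the shell and the picture viewer there is one more tool, called after ">>>" in YAML: its name, and indented under it one key for each argument. step_arm: Moves the arm, as the interface text tells. Its arguments: {"type":"object","properties":{"commands":{"type":"array","items":{"type":"object","properties":{"hand":{"type":"number"},"dp":{"type":"array","items":{"type":"number"}},"spin":{"type":"number"}}}},"force":{"type":"number"}},"required":["commands"]}

```bash
mkdir -p pics; cat > h.py <<'E'
import numpy as np, cv2
from scipy.spatial.transform import Rotation as R
from workcell import ctrl
def snap(n):
    s=ctrl.sense(); im,d=ctrl.snapshot(n); ci=ctrl.camera_info(n)
    K=np.array(ci['intrinsics'],float); D=np.array(ci['D'],float)
    if n=='wrist':
        T=np.eye(4);T[:3,:3]=R.from_quat(s['tool_rot']).as_matrix();T[:3,3]=s['tool_pos'];T=T@np.array(ci['T_tool_cam'])
    else:
        M=cv2.Rodrigues(np.array(ci['rvec'],float))[0];T=np.eye(4);T[:3,:3]=M.T;T[:3,3]=-M.T@np.array(ci['tvec'],float).ravel()
    return im,d,K,D,T
def cloud(im,d,K,D,T):
    h,w=d.shape;v,u=np.mgrid[:h,:w]
    p=cv2.undistortPoints(np.stack([u.ravel(),v.ravel()],1).astype(np.float64)[:,None],K,D)[:,0]
    P=np.c_[p,np.ones(len(p))]*d.reshape(-1,1)
    return (P@T[:3,:3].T+T[:3,3]).reshape(h,w,3)
def ray(uv,z,K,D,T):
    p=cv2.undistortPoints(np.array(uv,float).reshape(-1,1,2),K,D)[:,0]
    r=np.c_[p,np.ones(len(p))]@T[:3,:3].T
    return T[:3,3]+r*((z-T[2,3])/r[:,2:])
E
python3 - <<'E'
from h import *
for n in('top','side','wrist'):
    im,d,K,D,T=snap(n); cv2.imwrite(f'pics/{n}0.png',im[:,:,::-1]); np.savez(f'{n}0.npz',im=im,d=d,K=K,D=D,T=T)
    print(n,T.round(3).tolist())
s=ctrl.sense();print(s); print(R.from_quat(s['tool_rot']).as_matrix().round(3))
E
```

```text
top [[-0.014, -0.998, 0.06, 0.59], [-1.0, 0.015, 0.014, 0.059], [-0.014, -0.059, -0.998, 0.78], [0.0, 0.0, 0.0, 1.0]]
side [[-0.939, -0.207, 0.274, 0.464], [-0.343, 0.601, -0.722, 0.537], [-0.015, -0.772, -0.636, 0.506], [0.0, 0.0, 0.0, 1.0]]
wrist [[0.433, 0.867, 0.246, 0.225], [0.901, -0.416, -0.119, 0.641], [-0.001, 0.273, -0.962, 0.384], [0.0, 0.0, 0.0, 1.0]]
{'t': 0.15, 'joints': array([-1.23107997,  0.47762125,  0.02235915,  1.5561495 , -0.01149497,
        1.10933128, -0.08310826]), 'joint_vel': array([-0.00019053, -0.00219376,  0.00118393, -0.00248382, -0.000483  ,
       -0.00091377,  0.00073386]), 'joint_efforts': array([ 2.64753719e-03, -5.83287942e+01,  1.53676461e+00, -2.72872156e+01,
       -5.41310885e-02,  1.44309909e-02,  8.35894639e-05]), 'tool_pos': array([0.29210397, 0.60806112, 0.24092952]), 'tool_rot': array([-0.37678895,  0.59893117,  0.37620693,  0.59814705]), 'force': array([ 0.37592912, -0.70934453,  0.25713194]), 'moment': array([ 0.01163879, -0.06266151,  0.02832018]), 'gripper_width': 0.08764873688840577}
[[-0.001 -0.901  0.433]
 [-0.001  0.433  0.901]
 [-1.    -0.    -0.001]]
```

View pics/top0.png

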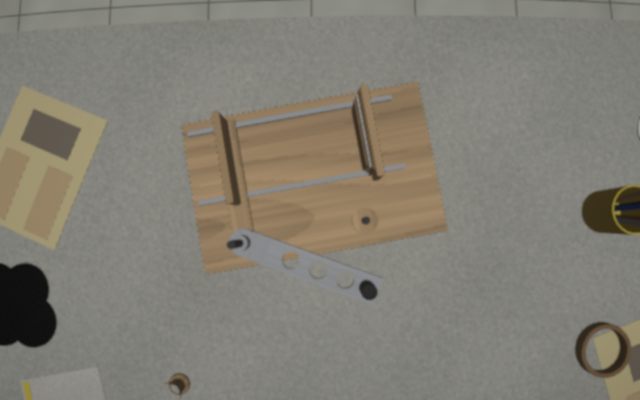

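View pics/side0.png

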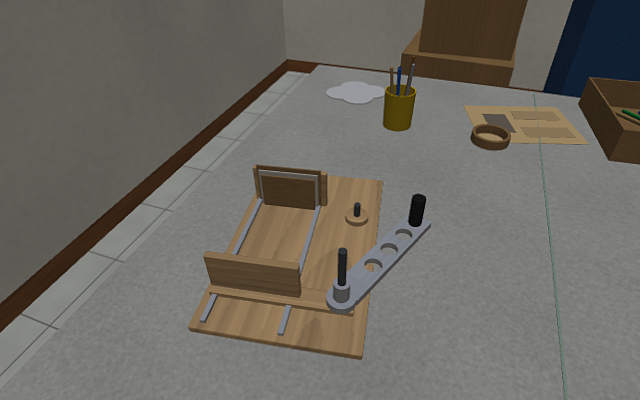

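The top view shows the peg at about (365,220), the knob's top at (369,289), the post at (237,242) and the middle hole at (317,270). The side view shows the peg at (357,210), the knob at (417,210) and the post at (342,265). Next I measure these points.

```bash
python3 - <<'E'
from h import *
def L(n):
    z=np.load(n+'0.npz');return z['im'],z['d'],z['K'],z['D'],z['T']
a=L('top');b=L('side')
def blob(im,x0,y0,x1,y1,th):
    m=(im[y0:y1,x0:x1].max(2)<th).astype(np.uint8)
    n,l,st,c=cv2.connectedComponentsWithStats(m)
    return [(st[i].tolist(),(c[i]+[x0,y0]).round(1).tolist()) for i in range(1,n) if st[i][4]>8]
for nm,box in dict(peg=(350,205,382,236),knob=(350,270,392,308),post=(222,225,256,258)).items():
    print(nm,[blob(a[0],*box,t) for t in(50,70)])
for nm,box in dict(peg=(346,198,370,220),knob=(405,190,430,230),post=(332,242,352,290)).items():
    print('side',nm,[blob(b[0],*box,t) for t in(50,70)])
C=cloud(*a);S=cloud(*b)
for nm,(u,v) in dict(peg=(365,220),knob=(369,289),post=(236,243),hole=(317,270),arm=(303,265),boss=(356,224)).items(): print(nm,C[v,u].round(4))
# knob top from depth clouds
for X,box in((C,(340,260,400,320)),(S,(400,185,435,235))):
    x0,y0,x1,y1=box;P=X[y0:y1,x0:x1].reshape(-1,3);Q=P[(P[:,2]>.085)&(P[:,2]<.1)];print('knobtop',len(Q),np.median(Q,0).round(4),Q.min(0).round(3),Q.max(0).round(3))
for z,(u,v),n in((.092,(369,289),'knob'),(.052,(365,220),'pegtip'),(.13,(231,245),'post')): print(n,ray((u,v),z,*a[2:]).round(4))
# boss circle cloud
x0,y0,x1,y1=340,195,390,245;P=C[y0:y1,x0:x1].reshape(-1,3);Q=P[(P[:,2]>.019)&(P[:,2]<.03)];print('boss',len(Q),Q.min(0).round(3),Q.max(0).round(3),cv2.minEnclosingCircle(Q[:,:2].astype(np.float32)))
c1=cv2.resize(a[0][190:320,210:400],None,fx=4,fy=4,interpolation=2);cv2.imwrite('pics/c1.png',c1[:,:,::-1])
E
```

```text
peg [[], [([13, 13, 6, 5, 23], [365.2, 219.9])]]
knob [[([10, 11, 16, 18, 196], [367.7, 289.6])], [([10, 11, 17, 18, 235], [367.8, 289.6])]]
post [[([12, 16, 8, 5, 32], [237.5, 242.9])], [([6, 15, 15, 8, 82], [235.0, 243.5])]]
side peg [[([8, 7, 6, 12, 58], [356.7, 210.6])], [([8, 5, 6, 14, 78], [356.6, 209.6])]]
side knob [[([3, 4, 18, 33, 419], [416.6, 209.8])], [([3, 4, 18, 33, 438], [416.6, 209.8])]]
side post [[([6, 10, 9, 34, 248], [341.8, 269.1])], [([6, 6, 9, 38, 309], [341.8, 266.2])]]
peg [ 0.5979 -0.0014  0.0518]
knob [ 0.4982 -0.0021  0.0928]
post [0.5677 0.1837 0.1219]
hole [0.5181 0.0741 0.0019]
arm [0.5294 0.0951 0.0372]
boss [0.5921 0.0108 0.0245]
knobtop 221 [ 0.4954 -0.002   0.0926] [ 0.484 -0.014  0.086] [0.507 0.009 0.095]
knobtop 134 [0.4946 0.0021 0.0906] [ 0.484 -0.013  0.085] [0.507 0.01  0.093]
knob [[ 0.4981 -0.0022  0.092 ]]
pegtip [[ 0.5979 -0.0014  0.052 ]]
post [[0.5653 0.1892 0.13  ]]
boss 497 [ 0.578 -0.023  0.019] [0.631 0.024 0.029] ((0.6056650876998901, 0.004929751623421907), 0.03167470917105675)
```

View pics/c1.png

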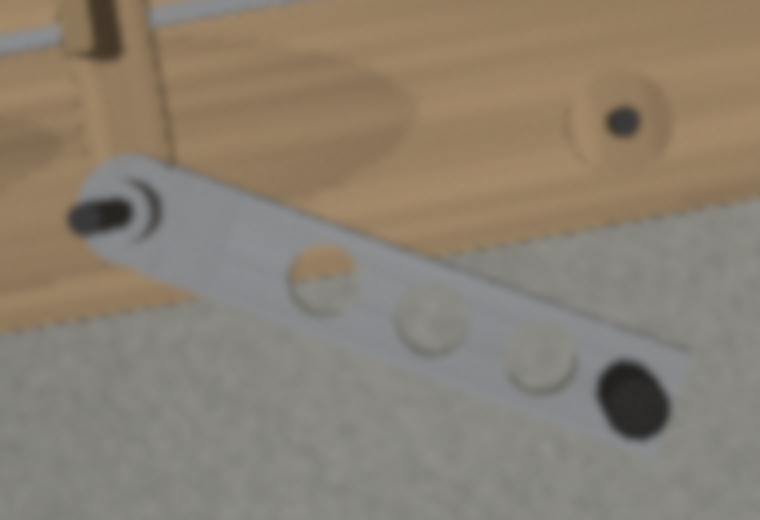

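Measured points: knob (0.4955,-0.002), peg (0.598,-0.001) and post (0.5655,0.189). The knob–post distance is 203 mm (205 expected) and the swing is 30°, both as they should be. The rack's y is about (-0.168,0.986), so the knob's target is about (0.6115,-0.080). Now I move above the knob.

>>> step_arm:
  commands:
    - {"hand": -1, "dp": [0, -0.037, -0.0385], "spin": 0}
    - {"hand": -1, "dp": [0, -0.037, -0.0385], "spin": 0}
    - {"hand": -1, "dp": [0, -0.037, -0.0385], "spin": 0}
    - {"hand": -1, "dp": [0, -0.037, -0.0385], "spin": 0}
    - {"hand": -1, "dp": [0, -0.037, -0.0385], "spin": 0}

```text
t: 0.78
tool_pos: [0.376, 0.353, 0.2416]
tool_rot: [-0.377, 0.599, 0.376, 0.599]
force: [0.6, -0.3, -1.2]
gripper_width: 0.0881
```

>>> step_arm:
  commands:
    - {"hand": -1, "dp": [0, -0.037, -0.0385], "spin": 0}
    - {"hand": -1, "dp": [0, -0.037, -0.0385], "spin": 0}
    - {"hand": -1, "dp": [0, -0.037, -0.0385], "spin": 0}
    - {"hand": -1, "dp": [0, -0.037, -0.0385], "spin": 0}
    - {"hand": -1, "dp": [0, -0.037, -0.0385], "spin": 0}

```text
t: 1.4
tool_pos: [0.4593, 0.0995, 0.2417]
tool_rot: [-0.376, 0.598, 0.377, 0.599]
force: [0.1, 0.4, -0.6]
gripper_width: 0.0879
```

>>> step_arm:
  commands:
    - {"hand": -1, "dp": [0, -0.037, -0.0385], "spin": 0}
    - {"hand": -1, "dp": [0, -0.037, -0.0385], "spin": 0}
    - {"hand": -1, "dp": [0, 0, 0], "spin": 0}
    - {"hand": -1, "dp": [0, 0, 0], "spin": 0}

```text
t: 1.9
tool_pos: [0.4921, 0.0003, 0.2414]
tool_rot: [-0.376, 0.599, 0.377, 0.598]
force: [-0.4, 0.2, -0.4]
gripper_width: 0.0881
```

```bash
python3 - <<'E'
from h import *
a=snap('wrist');im=a[0];C=cloud(*a)
m=(C[:,:,2]>.085)&(C[:,:,2]<.1)&(abs(C[:,:,0]-.4955)<.03)&(abs(C[:,:,1])<.03)
Q=C[m];print(len(Q),np.median(Q,0).round(4),Q.min(0).round(4),Q.max(0).round(4))
cv2.imwrite('pics/w1.png',im[:,:,::-1])
E
```

```text
501 [ 0.4938 -0.0011  0.0917] [ 0.483  -0.013   0.0851] [0.5066 0.0102 0.0937]
```

View pics/w1.png

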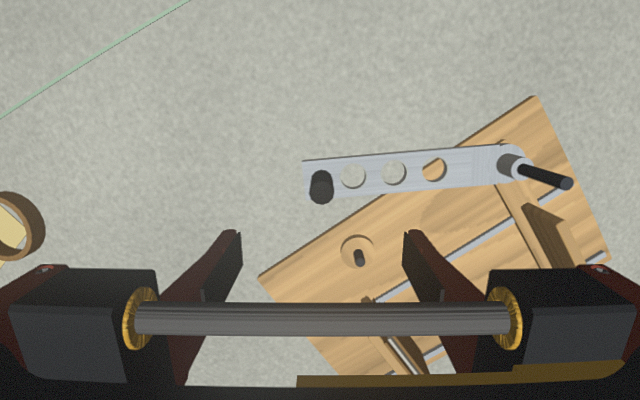

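The wrist view shows the knob at (321,187), centred between the fingers, and its depth puts it at (0.495,-0.0015), in line with the top view. I descend in steps and then grip.

>>> step_arm:
  commands:
    - {"hand": -1, "dp": [0.04, -0.003, 0], "spin": 0}
    - {"hand": -1, "dp": [0.04, 0, 0], "spin": 0}
    - {"hand": -1, "dp": [0.04, 0, 0], "spin": 0}
    - {"hand": -1, "dp": [0.03, 0, 0], "spin": 0}
    - {"hand": -1, "dp": [0.024, 0, 0], "spin": 0}

```text
t: 2.58
tool_pos: [0.4945, 0.0004, 0.0663]
tool_rot: [-0.377, 0.598, 0.378, 0.598]
force: [-0.0, -0.2, 0.2]
gripper_width: 0.0876
```

>>> step_arm:
  commands:
    - {"hand": 0.3, "dp": [0, 0, 0]}
    - {"hand": 1, "dp": [0, 0, 0]}
    - {"hand": 1, "dp": [0, 0, 0]}
    - {"hand": 1, "dp": [0, 0, 0]}
    - {"hand": 1, "dp": [0, 0, 0]}
  force: 30

```text
schema error: expected keys hand, dp, spin
```

>>> step_arm:
  commands:
    - {"hand": 0.3, "dp": [0, 0, 0], "spin": 0}
    - {"hand": 1, "dp": [0, 0, 0], "spin": 0}
    - {"hand": 1, "dp": [0, 0, 0], "spin": 0}
    - {"hand": 1, "dp": [0, 0, 0], "spin": 0}
    - {"hand": 1, "dp": [0, 0, 0], "spin": 0}
  force: 30

```text
t: 3.2
tool_pos: [0.4954, -0.0015, 0.0681]
tool_rot: [-0.377, 0.598, 0.376, 0.599]
force: [-0.1, 0.1, 0.0]
gripper_width: 0.0412
```

>>> step_arm:
  commands:
    - {"hand": 1, "dp": [0, 0, 0], "spin": 0}
    - {"hand": 1, "dp": [0, 0, 0], "spin": 0}

```text
t: 3.45
tool_pos: [0.4952, -0.0017, 0.0678]
tool_rot: [-0.376, 0.599, 0.376, 0.599]
force: [-0.3, -1.9, 3.7]
gripper_width: 0.0238
```

Gripped at 23.8 mm, against a 24 mm knob. Lifting.

>>> step_arm:
  commands:
    - {"hand": 1, "dp": [-0.01, 0, 0], "spin": 0}
    - {"hand": 1, "dp": [-0.012, 0, 0], "spin": 0}
    - {"hand": 1, "dp": [-0.012, 0, 0], "spin": 0}
    - {"hand": 1, "dp": [-0.011, 0, 0], "spin": 0}
    - {"hand": 1, "dp": [0, 0, 0], "spin": 0}

```text
t: 4.08
tool_pos: [0.4954, -0.0017, 0.1136]
tool_rot: [-0.377, 0.598, 0.376, 0.599]
force: [0.0, 0.6, -3.0]
gripper_width: 0.024
```

>>> step_arm:
  commands:
    - {"hand": 1, "dp": [0, -0.014, -0.002], "spin": 0}
    - {"hand": 1, "dp": [0, -0.014, -0.002], "spin": 0}
    - {"hand": 1, "dp": [0, -0.014, -0.002], "spin": 0}
    - {"hand": 1, "dp": [0, -0.014, -0.002], "spin": 0}
    - {"hand": 1, "dp": [0, -0.014, -0.002], "spin": 0}

```text
t: 4.7
tool_pos: [0.5547, -0.0416, 0.1124]
tool_rot: [-0.376, 0.599, 0.376, 0.598]
force: [-1.4, 1.3, -2.8]
gripper_width: 0.0234
```

>>> step_arm:
  commands:
    - {"hand": 1, "dp": [0, -0.014, -0.002], "spin": 0}
    - {"hand": 1, "dp": [0, -0.014, -0.002], "spin": 0}
    - {"hand": 1, "dp": [0, -0.014, -0.002], "spin": 0}
    - {"hand": 1, "dp": [0, -0.014, -0.002], "spin": 0}
    - {"hand": 1, "dp": [0, -0.013, -0.002], "spin": 0}

```text
t: 5.32
tool_pos: [0.6125, -0.0802, 0.1126]
tool_rot: [-0.376, 0.599, 0.377, 0.598]
force: [-1.3, 0.7, -3.3]
gripper_width: 0.0237
```

>>> step_arm:
  commands:
    - {"hand": 1, "dp": [0, 0, 0], "spin": 0}
    - {"hand": 1, "dp": [0, 0, 0], "spin": 0}

```text
t: 5.58
tool_pos: [0.612, -0.0805, 0.1128]
tool_rot: [-0.377, 0.599, 0.376, 0.599]
force: [0.1, -0.8, -3.6]
gripper_width: 0.0237
```

```bash
python3 - <<'E'
from h import *
for n in('top','side','wrist'):
    a=snap(n);np.savez(n+'1.npz',im=a[0],d=a[1],K=a[2],D=a[3],T=a[4])
    im=a[0][:, :, ::-1]
    if n=='side': im=cv2.resize(im[140:360,180:500],None,fx=2,fy=2)
    if n=='top': im=cv2.resize(im[100:330,180:480],None,fx=2,fy=2)
    cv2.imwrite(f'pics/{n}1.png',im)
print(ctrl.sense()['tool_pos'],ctrl.sense()['gripper_width'])
E
python3 -c "
import cv2,numpy as np
a=cv2.imread('pics/top1.png');b=cv2.imread('pics/wrist1.png')
"
```

```text
[ 0.61184535 -0.07986026  0.11288179] 0.023563079107881368
```

View pics/side1.png

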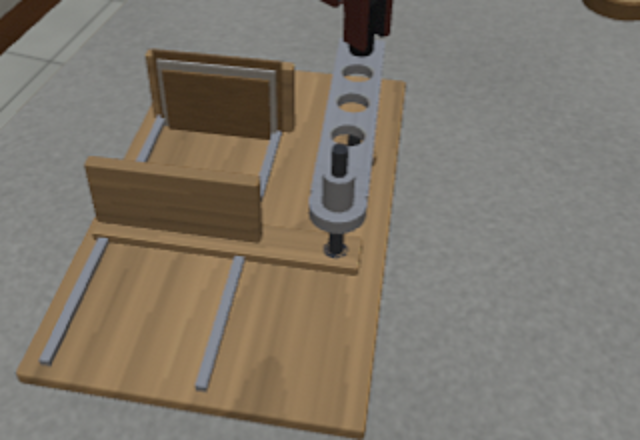

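View pics/top1.png

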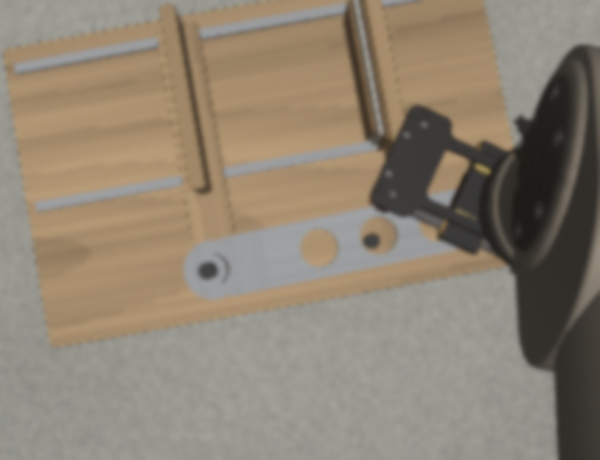

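Top crop: the peg at (372,241) shows through the middle hole, centred at about (378,236). Side crop: the arm is lifted level, with the collar about 45 mm up the post. I check the remaining offset with rays at the right heights.

```bash
python3 - <<'E'
from h import *
z=np.load('top1.npz');a=[z[k] for k in('im','d','K','D','T')]
im=a[0].astype(int)
sat=im.max(2)-im.min(2)
m=((sat[195:245,310:400]>22)|(im[195:245,310:400].max(2)<80)).astype(np.uint8)
cs,_=cv2.findContours(m,cv2.RETR_LIST,cv2.CHAIN_APPROX_NONE)
pts={}
for c in cs:
    A=cv2.contourArea(c)
    if 150<A<700:
        (x,y),r=cv2.minEnclosingCircle(c); M=cv2.moments(c)
        u=(x+310,y+195);print('hole?',A,u,r,(M['m10']/A+310,M['m01']/A+195),ray(u,.081,*a[2:]).round(4))
C=cloud(*a);print('armtop z',C[225,325:340,2].round(4),C[222:236,320,2].round(3))
for u in((366,220.5),(365.2,219.9)):print('peg',ray(u,.052,*a[2:]).round(4))
print('post',ray((180+207/2,100+269/2),.13,*a[2:]).round(4))
E
```

```text
hole? 649.0 (356.5, 235.5) 43.341766357421875 (369.15716486902926, 237.79275808936825) [[0.5751 0.0139 0.081 ]]
hole? 259.5 (338.9285717010498, 223.5) 9.560327529907227 (338.96403339755943, 223.461143224149) [[0.593  0.0394 0.081 ]]
hole? 230.5 (368.5943412780762, 217.34905624389648) 9.36802864074707 (368.9363702096891, 216.99927693420102) [[ 0.6014 -0.0043  0.081 ]]
armtop z [0.0765 0.0755 0.0775 0.0771 0.0781 0.0151 0.0134 0.0168 0.0162 0.0164
 0.0133 0.0147 0.0136 0.0156 0.0142] [0.075 0.077 0.077 0.079 0.076 0.078 0.078 0.076 0.077 0.078 0.079 0.077
 0.077 0.077]
peg [[ 0.5971 -0.0029  0.052 ]]
peg [[ 0.5981 -0.0017  0.052 ]]
post [[0.5788 0.1167 0.13  ]]
```

The hole is about 3–4 mm off the peg's axis (8 mm play). I correct by about 2 mm and lower in steps, watching the force.

>>> step_arm:
  commands:
    - {"hand": 1, "dp": [0.004, 0.002, 0.001], "spin": 0}
    - {"hand": 1, "dp": [0.008, 0, 0], "spin": 0}
    - {"hand": 1, "dp": [0.008, 0, 0], "spin": 0}
    - {"hand": 1, "dp": [0.004, 0, 0], "spin": 0}
    - {"hand": 1, "dp": [0, 0, 0], "spin": 0}

```text
t: 6.35
tool_pos: [0.6102, -0.0778, 0.0881]
tool_rot: [-0.376, 0.599, 0.377, 0.598]
force: [0.6, 0.4, -2.6]
gripper_width: 0.0236
```

>>> step_arm:
  commands:
    - {"hand": 1, "dp": [0.004, 0, 0], "spin": 0}
    - {"hand": 1, "dp": [0.004, 0, 0], "spin": 0}
    - {"hand": 1, "dp": [0.004, 0, 0], "spin": 0}
    - {"hand": 1, "dp": [0, 0, 0], "spin": 0}

```text
t: 6.85
tool_pos: [0.6102, -0.0778, 0.0762]
tool_rot: [-0.376, 0.599, 0.377, 0.598]
force: [0.7, 1.0, -3.0]
gripper_width: 0.0237
```

>>> step_arm:
  commands:
    - {"hand": 1, "dp": [0.003, 0, 0], "spin": 0}
    - {"hand": 1, "dp": [0.003, 0, 0], "spin": 0}
    - {"hand": 1, "dp": [0.002, 0, 0], "spin": 0}
    - {"hand": 1, "dp": [0, 0, 0], "spin": 0}

```text
t: 7.35
tool_pos: [0.6109, -0.0783, 0.0691]
tool_rot: [-0.377, 0.598, 0.376, 0.599]
force: [-0.1, -1.4, 2.8]
gripper_width: 0.024
```

```bash
python3 - <<'E'
from h import *
a=snap('side');C=cloud(*a)
cv2.imwrite('pics/side2.png',cv2.resize(a[0][140:360,180:500,::-1],None,fx=2,fy=2))
print(ctrl.sense()['force'],ctrl.sense()['tool_pos'])
E
```

```text
[-0.98895115 -1.05891791  1.17745731] [ 0.6108438  -0.07834201  0.06913642]
```

View pics/side2.png

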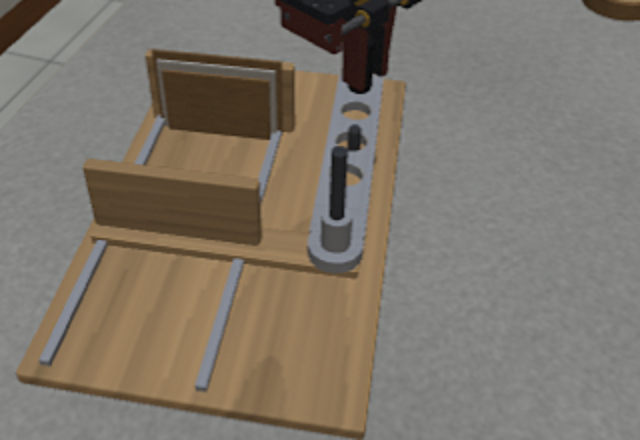

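The peg stands up through the middle hole at (354,137), the collar is down at the foot of the post, and the force shows the arm resting. I let go and retreat.

>>> step_arm:
  commands:
    - {"hand": 0.3, "dp": [0, 0, 0], "spin": 0}
    - {"hand": -0.5, "dp": [0, 0, 0], "spin": 0}
    - {"hand": -1, "dp": [0, 0, 0], "spin": 0}
    - {"hand": -1, "dp": [0, 0, 0], "spin": 0}
    - {"hand": -1, "dp": [0, 0, 0], "spin": 0}

```text
t: 8.02
tool_pos: [0.6104, -0.078, 0.0686]
tool_rot: [-0.376, 0.599, 0.377, 0.599]
force: [1.0, -0.4, 0.9]
gripper_width: 0.0673
```

>>> step_arm:
  commands:
    - {"hand": -1, "dp": [-0.01, 0, 0], "spin": 0}
    - {"hand": -1, "dp": [-0.03, 0, 0], "spin": 0}
    - {"hand": -1, "dp": [-0.04, 0, 0], "spin": 0}
    - {"hand": -1, "dp": [-0.04, 0, 0], "spin": 0}
    - {"hand": -1, "dp": [-0.03, 0, 0], "spin": 0}

```text
t: 8.65
tool_pos: [0.6108, -0.0782, 0.2214]
tool_rot: [-0.377, 0.598, 0.376, 0.599]
force: [0.4, -0.3, 0.3]
gripper_width: 0.0878
```

>>> step_arm:
  commands:
    - {"hand": -1, "dp": [0, 0, -0.04], "spin": 0}
    - {"hand": -1, "dp": [0, 0, -0.04], "spin": 0}
    - {"hand": -1, "dp": [0, 0, -0.04], "spin": 0}
    - {"hand": -1, "dp": [0, 0, 0], "spin": 0}
    - {"hand": -1, "dp": [0, 0, 0], "spin": 0}

```text
t: 9.28
tool_pos: [0.5588, -0.1856, 0.2191]
tool_rot: [-0.377, 0.598, 0.377, 0.599]
force: [0.2, 0.4, -0.7]
gripper_width: 0.0881
```

```bash
python3 - <<'E'
from h import *
s=ctrl.sense();print(s['t'],s['tool_pos'],s['force'],s['gripper_width'])
a=snap('top');C=cloud(*a);b=snap('side');B=cloud(*b)
cv2.imwrite('pics/fin.png',np.hstack([cv2.resize(x[0][y:y+150,q:q+190,::-1],None,fx=2,fy=2) for x,y,q in((a,170,220),(b,150,290))]))
y=np.array([-.168,.986]);pg=np.array([.598,-.0015])
for n,X in(('top',C),('side',B)):
    P=X.reshape(-1,3);r=P[:,:2]-pg;al=r@y;ac=r@np.array([.986,.168])
    for lo,hi in((-.03,-.018),(.017,.028),(.06,.09)):
        m=(al>lo)&(al<hi)&(abs(ac)<.018)&(P[:,2]>.01)&(P[:,2]<.09);print(n,lo,m.sum(),np.median(P[m],0).round(4))
    k=(P[:,2]>.085)&(P[:,2]<.1)&(abs(al+.08)<.03)&(abs(ac)<.03);Q=P[k]
    if len(Q):print(n,'knob',(Q.min(0)+Q.max(0))/2)
E
```

```text
9.275 [ 0.5588256  -0.18556123  0.21914011] [ 0.19368791  0.36776714 -0.68306785] 0.08812355645493242
top -0.03 175 [ 0.6024 -0.025   0.0367]
top 0.017 163 [0.5938 0.0208 0.0365]
top 0.06 441 [0.5852 0.0725 0.0366]
top knob [ 0.61439273 -0.08035341  0.09083703]
side -0.03 69 [ 0.6002 -0.0262  0.0353]
side 0.017 70 [0.5899 0.0207 0.035 ]
side 0.06 158 [0.5777 0.0712 0.0355]
side knob [ 0.61658327 -0.08001095  0.08886454]
```

View pics/fin.png

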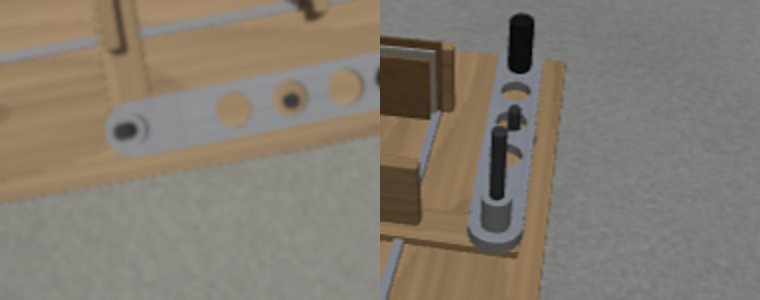

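In both views the peg stands inside the middle hole. The arm's top is level at 0.035–0.037 m (0.036 expected when seated), and the gripper is clear.

```bash
python3 -c "
from workcell import ctrl
print(ctrl.sign_off())"
```

```text
the job is handed in; nothing more can be done
None
```

The stay is seated on the peg and the job is handed in, at about 9.4 s on the robot's clock. I gripped the knob, lifted the arm 45 mm, carried it round with the sliding end following, lowered the middle hole over the peg, then let go and backed away.

- **Hole over the peg:** in the final top and side pictures the peg stands inside the middle hole. I did not measure the final offset. Just before lowering, the camera put it at about 4 mm and the tool pose at under 1 mm, so I corrected by 2 mm.
- **Arm down:** its top is level at 35–37 mm above the table, against 36 mm when fully seated.
- **Robot clear:** the gripper is fully open at z = 0.22 m and about 0.12 m to the side of the knob. The wrist force is at noise level, and the readings I saw stayed under about 5 N throughout.

The views differed by 2 to 4 mm in places: the two final knob positions are about 2 mm apart. That is roughly the calibration error and within the hole's 8 mm play. One gripper command was refused for missing keys, with no movement, and I sent it again correctly. No check failed.

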